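Load the stained-glass jig and bring the soldering iron to the ready

TASK

Lay the large blue glass round and the small amber glass round flat in their matching pockets of the plywood jig, setting each down gently rather than letting it fall. Then, with both seated, draw the cordless soldering iron (switched off) straight up out of its stand and finish while still holding it in the gripper: slanted like a pen, about 45 degrees with the tip lowest, the tip hovering about 3 cm above the middle of the jig, the iron touching nothing but your fingers. Do not put it down at the end, and leave the flux pot, hoop, brush and bowl where they are.

Things in the scene. Friction and masses are not known exactly. Their poses are not given: they have to be found in the camera images.
- large_round: Blue glass disc, 40 mm diameter, 16 mm thick, edges bevelled 2 mm, 50 g, lying flat on the bench. Origin at the centre of its underside, z up through its thickness.
- large_round_center (a point): Centre of the blue disc, 8 mm above its underside.
- small_round: Amber (orange) glass disc, 30 mm diameter, 16 mm thick, edges bevelled 2 mm, 28 g, lying flat on the bench. Origin at the centre of its underside, z up through its thickness.
- small_round_center (a point): Centre of the amber disc, 8 mm above its underside.
- jig: Plywood jig fixed to the bench, 160 mm (its x) by 90 mm (its y), 16 mm thick, with two blind round pockets 8 mm deep and a thin flat copper strip marking the middle between them. Origin at the centre of its underside, z up. A seated disc stands 8 mm proud of the jig's top.
- large_pocket (a point): Centre of the floor of the large pocket (46 mm diameter, 8 mm deep, rim chamfered 2.5 mm), 42 mm from the jig's middle along its +x; floor 8 mm above the bench. Takes the blue disc. The axes are the jig's.
- small_pocket (a point): Centre of the floor of the small pocket (36 mm diameter, 8 mm deep, rim chamfered 2.5 mm), 42 mm from the jig's middle along its -x; floor 8 mm above the bench. Takes the amber disc. The axes are the jig's.
- jig_middle (a point): Middle of the jig's top face, on the copper strip, 16 mm above the bench.
- stand: Soldering-iron stand fixed to the bench: grey base 90 x 90 x 12 mm with an upright dark tube (coil round it), outer diameter about 30 mm with the coil, bore 13 mm, top 95 mm above the bench. Origin at the centre of the base's underside, z up along the tube.
- iron: Cordless soldering iron, 190 mm, 140 g, loose and upright in the stand, tip down. Origin at the TIP (20 mm above the bench), z from tip to tail (up). Copper tip and 8 mm shaft from 0 to 75 mm, black 34 mm flange 75 to 83 mm (rests on the tube), round blue handle 26 mm diameter 83 to 190 mm. Raise it 80 mm to clear the tube. Balances about 130 mm from the tip.
- iron_grip (a point): Point on the axis of the iron's handle, 150 mm from the tip: a good place to grip, from above with the fingers along the handle. The axes are the iron's.
- flux_pot: Small white flux pot with green contents, 34 mm diameter, 24 mm high; loose bystander. Origin at the centre of its underside.
- hoop: Wooden hoop lying flat, 90 mm outer diameter, 10 mm high; loose bystander. Origin at the centre of its underside.
- brush: Brush lying on the bench, about 170 mm long, along its x; loose bystander. Origin near its middle on the underside.
- bowl: White bowl, 130 mm rim diameter, 60 mm high; loose bystander. Origin at the centre of its underside.
Not all that is in view belongs to the job. Of the things shaped like the stand, the grey one is meant. There is more than one size of the large_round; the one meant has the size given above.

How it is judged:
On the way, in this order (a step that is already met when the one before it is completed fails the run):
1. both glass rounds lie flat in their pockets, let go, while the iron is still in its stand (horizontal distance between large_round_center and large_pocket below 0.004 m and z of large_round_center in the frame of large_pocket below 0.0105 m and angle between the z axis of each of large_round, small_round and the z axis of jig, either way round below 0.09 rad and horizontal distance between small_round_center and small_pocket below 0.004 m and z of small_round_center in the frame of small_pocket below 0.0105 m and contact force between the fingers and large_round below 0.05 N and contact force between the fingers and small_round below 0.05 N and z of iron in the frame of stand below 0.026 m and horizontal distance between iron and stand below 0.01 m), for 0.2 s.
2. the iron is drawn up out of its stand in the gripper, its tip clear above the tube (z of iron in the frame of stand above 0.097 m and contact force between the fingers and iron above 0.5 N), for 0.1 s.
At the end, for the whole second after the job is handed in: Both rounds lie flat in their own pockets (4 mm, 5 degrees), untouched. The gripper holds the iron still, tip lowest, 25 to 65 degrees from upright, tip within 30 mm of the jig's middle seen from above and 12 to 60 mm over its top; the iron touches nothing else (horizontal distance between large_round_center and large_pocket below 0.004 m and z of large_round_center in the frame of large_pocket below 0.0105 m and angle between the z axis of each of large_round, small_round and the z axis of jig, either way round below 0.09 rad and horizontal distance between small_round_center and small_pocket below 0.004 m and z of small_round_center in the frame of small_pocket below 0.0105 m and contact force between each of the fingers, iron and large_round below 0.05 N and contact force between each of the fingers, iron and small_round below 0.05 N and contact force between the fingers and iron above 0.5 N and angle between iron's own z axis and vertical between 0.44 and 1.13 rad and horizontal distance between iron and jig_middle below 0.03 m and z of iron in the frame of jig_middle between 0.012 and 0.06 m and linear speed of iron below 0.03 m/s and contact force between iron and jig below 0.05 N and contact force between iron and stand below 0.05 N and contact force between iron and flux_pot below 0.05 N); the arm keeps its last pose, push and grip.
It fails at once if the flux pot, hoop, brush or bowl is moved more than 15 mm (distance of any of flux_pot, hoop, brush, bowl from where it was at the start of the episode above 0.015 m).
It fails at once if a glass round is let fall (faster than 0.75 m/s out of the fingers, a drop of about 3 cm) ((linear speed of large_round above 0.75 m/s and contact force between the fingers and large_round below 0.05 N) or (linear speed of small_round above 0.75 m/s and contact force between the fingers and small_round below 0.05 N)).
It also fails if it takes over 67 s, if anything falls off the work surface, if the arm or the gripper's body presses on something with over 40 N, if the wrist force passes 120 N, or if a joint passes its speed limit or range.

ROBOT

A 6-joint arm with a two-finger parallel gripper is mounted at the origin on the work surface. World frame = base frame: x ahead of the robot, y to its left, z up, the work surface at z = 0. Lengths are in m, angles in rad, forces in N, time in s.
With the tool pointing down it reaches from about 0.425 to 0.925 m from the base axis. Payload 12.5 kg.
Tool frame: the origin (TCP) lies at the very end of the fingers, on their centre line; the grasp point (between the pads) lies 19 mm behind it; x points along the fingers, z is the direction in which the jaws open and shut, and the axes are right-handed (so a half turn about x gives the same grasp; the last joint's range is limited). The gripper opens to 85 mm and grips with 20 to 120 N. Pads are 22 mm wide; open, the fingers measure 114 mm over their backs; the gripper's body (76 mm by 85 mm) begins 54 mm behind the grasp point. The pads swing forward as they close: fully open they stand 13 mm farther back than shut.
Start: joints at [1.002, 0.491, 1.559, -0, 1.092, -0.106], TCP at [0.279, 0.559, 0.231] pointing down, gripper open.
Joint ranges: [-3.1, 3.1], [-0.84, 2.19], [0.05, 2.79], [-1.13, 4.28], [0.06, 2.93], [-2.69, 2.69]. Speed limits (rad/s): [2.22, 2.22, 2.79, 3.14, 3.14, 3.14].

INTERFACE

Orientations are given as a 3x3 rotation matrix whose columns are the frame's x, y, z axes.
In Python, from cell import telemetry, vision, job gives the robot as it stands.
- The arm moves only by the tool apply_moves, never from a script. Its argument "moves" is a list of rows, each a list of 3 entries, a list of its own where there are three numbers: the finger opening in mm, from 0 to 85.4, then the shift along the tool's x, y, z in mm, then the turn, a rotation vector about the tool's x, y, z in degrees. A call has 1 to 20 rows; each row shifts and turns the commanded pose from where the row before left it, along the tool's axes as they then stand; what a row does not reach is not made up. A row lasts 1/8 s, in which the tool goes at most 62.5 mm and 10.7 degrees, less where a joint would pass 70% of its speed; a pose out of reach is approached as far as the arm can. A call with a gripper value outside its range is refused whole. The fingers move at their own pace and stop on an object; "newtons" is the grip in N (left out, the last holds). Time passes only in rows, so rows that do not move let the fingers close. It gives the time, the measured TCP pose, the force and the opening at its end, in the units of the state.
- telemetry.read_state(): the state, without advancing time (a new reading comes with each control period).
- vision.camera(name): name is "scene" or "top" or "wrist"; returns the picture (420x560x3 uint8, red, green, blue); there is no depth.
- vision.camera_params(name): a dict with "mtx" (3x3 intrinsics, pixels), "origin" and "rotation" of the camera in the world. Camera axes: x right, y down, z forward; pixel columns grow to the right and rows downward; lengths in m; the calibration is good to about 2 mm. A picture is of the moment at which its call begins: read the wrist's pose just before it. camera_params takes no time and is no camera call; for the wrist camera it gives the pose at the moment of the call.
- job.finish_job(): hands the job in, once; it reports no verdict.
Trained networks look in the newest picture that a camera, given by its name, has taken for a name from the list of things; names that differ only in an ending like _2 or _b are one class to them, and where a whole thing is asked for, a point or a joint stands for the part that bears it (a point fixed in the world has none). Each returns a list of dicts, best first, with "p" (0 to 1); they miss things now and then, are a little off and sometimes report something else, mostly with a low value. They report only what shows in the picture. A call takes as long as a camera call. They do not tell look-alikes from the thing itself.
- vision.recognise(label, camera): "bbox" ([left, top, right, bottom] in pixels, round what is visible of it).
- vision.mark_of(label, camera): "location" ([column, row] in pixels: a listed point, or the origin of a listed thing).
The state is a dict: "time_s": time; "q": joint angles; "joint_velocities": joint speeds; "joint_efforts": joint torques, N m; "ee_pos": TCP position; "tcp_rot": TCP orientation; "ft_force": force on the tool from outside, world axes, zero at the start; "wrist_torque": the same for the moment, N m; "opening": finger opening in m.
Only numpy, scipy, OpenCV 4.12 (cv2) and the standard library are available. Lean on these libraries where they do the work, as an engineer would, in place of code of your own. Each camera call takes 0.05 s, during which the arm holds its last target. There are 200 camera calls.

## Working session

There is one attempt and no reset: what is moved stays moved. The work goes in short steps, Python scripts to look and compute and a tool call to move; the robot and the scene stay as the last step left them, time stands still between calls to the robot, and variables do not carry over. Pictures are saved under pics/ and viewed, about 8 in all and at most 12, crops included, and the job is handed in when it is done.

Besides the shell and the picture viewer there is one more tool, called after ">>>" as a command line: name --argument value ..., lists and objects as JSON in quotes. apply_moves: Moves the arm, as the interface text tells. Its arguments: {"type":"object","properties":{"moves":{"type":"array","items":{"type":"array"}},"newtons":{"type":"number"}},"required":["moves"]}

```bash
mkdir -p pics; cat > h.py <<'E'
import numpy as np,cv2
from cell import telemetry,vision,job
def ray(cam,px,z,P=None):
    P=P or vision.camera_params(cam)
    d=np.array(P["rotation"])@np.linalg.inv(np.array(P["mtx"]))@np.array([px[0],px[1],1.])
    o=np.array(P["origin"]); return o+d*(z-o[2])/d[2]
def proj(cam,X,P=None):
    P=P or vision.camera_params(cam)
    c=np.array(P["rotation"]).T@(np.array(X)-P["origin"]); u=np.array(P["mtx"])@c; return u[:2]/u[2]
def save(cam,name):
    im=np.array(vision.camera(cam)); cv2.imwrite(f"pics/{name}.png",im[:,:,::-1]); return im
E
python3 - <<'E'
from h import *
a=save("top","top0"); b=save("scene","scene0")
for c in("top","scene"):
    P=vision.camera_params(c);print(c,np.round(P["origin"],3).tolist(),np.round(P["rotation"],3).tolist())
Z=dict(large_round_center=.008,small_round_center=.008,large_pocket=.008,small_pocket=.008,jig_middle=.016,stand=0,iron_grip=.17,flux_pot=0,hoop=0,brush=0,bowl=0)
for c in("top","scene"):
  for n,z in Z.items():
    for r in vision.mark_of(n,c)[:3]:
        if r["p"]>.2: print(c,n,round(r["p"],2),np.round(r["location"],1),np.round(ray(c,r["location"],z)[:2],4))
print(telemetry.read_state()["time_s"], np.round(telemetry.read_state()["tcp_rot"],3).tolist())
E
```

```text
top [0.458, 0.061, 1.339] [[-0.025, -0.997, 0.068], [-1.0, 0.024, -0.013], [0.011, -0.068, -0.998]]
scene [0.949, 0.689, 1.215] [[-0.838, 0.453, -0.305], [0.546, 0.696, -0.465], [0.001, -0.557, -0.831]]
top large_round_center 0.75 [119.  217.1] [0.533  0.4457]
top large_round_center 0.56 [153.6 222.3] [0.5176 0.3574]
top small_round_center 0.69 [155.1 220.2] [0.5229 0.3535]
top small_round_center 0.4 [204.8 223.2] [0.5121 0.2264]
top large_pocket 0.64 [294.3 187.2] [ 0.5995 -0.0058]
top small_pocket 0.77 [280.  213.9] [0.5314 0.0329]
top small_pocket 0.43 [154.2 224. ] [0.5132 0.3559]
top jig_middle 0.91 [283.6 198.9] [0.5692 0.0229]
top jig_middle 0.65 [395.4 229.2] [ 0.4846 -0.2612]
top stand 0.97 [412.5 305. ] [ 0.2897 -0.3012]
top stand 0.67 [395.6 232.8] [ 0.4756 -0.2652]
top iron_grip 0.5 [409.9 233.2] [ 0.4717 -0.2561]
top flux_pot 0.53 [326.5 254.8] [ 0.4234 -0.0844]
top flux_pot 0.36 [278.6 215.1] [0.5288 0.0364]
top hoop 0.67 [204.  142.2] [0.7238 0.2263]
top brush 0.59 [296.1 105.7] [ 0.8153 -0.0167]
top brush 0.41 [153.8 219.6] [0.5249 0.3586]
top bowl 0.64 [384.4 138.7] 
[... 326 characters left out ...]
pocket 0.73 [249.  226.6] [0.6012 0.0016]
scene small_pocket 0.65 [279.2 222.8] [0.5244 0.0367]
scene jig_middle 0.9 [264.5 224.4] [0.564  0.0233]
scene stand 0.87 [287.2 117.8] [ 0.2798 -0.2915]
scene stand 0.76 [240.4 149. ] [ 0.4741 -0.26  ]
scene iron_grip 0.87 [236.3 111.4] [ 0.4795 -0.2528]
scene iron_grip 0.63 [352.8 312.4] [0.5738 0.4035]
scene flux_pot 0.64 [288.7 181.1] [ 0.4181 -0.0751]
scene hoop 0.7 [253.6 316.9] [0.7275 0.2315]
scene hoop 0.28 [280.3 223. ] [0.5194 0.0346]
scene brush 0.81 [180.5 259.4] [ 0.8058 -0.014 ]
scene bowl 0.78 [168.9 187.1] [ 0.7244 -0.248 ]
scene bowl 0.58 [280.4 223.1] [0.5193 0.035 ]
1.2 [[0.0, -0.895, 0.446], [0.0, 0.446, 0.895], [-1.0, 0.0, 0.0]]
```

View pics/top0.png

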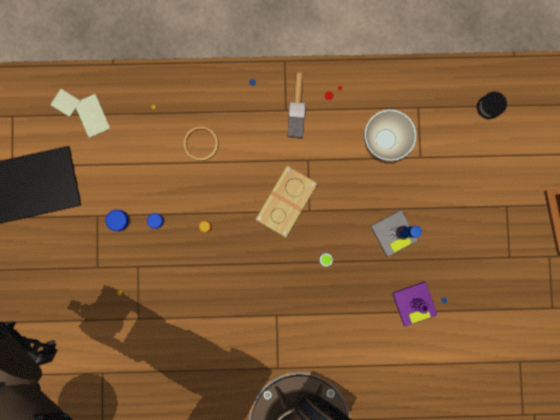

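View pics/scene0.png

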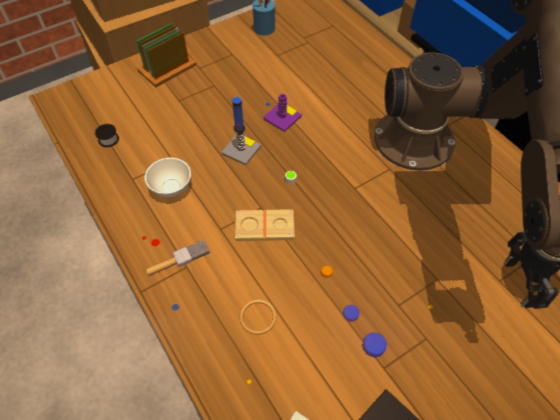

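The overview shows the 40 mm blue disc at about (155,221) in the top view; the bigger blue one at (117,220) is the decoy. Amber is at (205,227), the jig around (287,200) and the grey stand with the iron at (400,233). I'm moving to hover over the two discs.

>>> apply_moves --moves '[[70,[2.5,-27.2,-10.5],[0,0,0]],[70,[2.5,-27.2,-10.5],[0,0,0]],[70,[2.5,-27.2,-10.5],[0,0,0]],[70,[2.5,-27.2,-10.5],[0,0,0]],[70,[2.5,-27.2,-10.5],[0,0,0]],[70,[2.5,-27.2,-10.5],[0,0,0]],[70,[2.5,-27.2,-10.5],[0,0,0]],[70,[2.5,-27.2,-10.5],[0,0,0]],[70,[2.5,-27.2,-10.5],[0,0,0]],[70,[2.5,-27.2,-10.5],[0,0,0]],[70,[2.5,-27.2,-10.5],[0,0,0]],[70,[2.5,-27.2,-10.5],[0,0,0]],[70,[0,0,0],[0,0,0]]]' --newtons 25

```text
time_s: 2.82
ee_pos: [0.5158, 0.2996, 0.2011]
tcp_rot: [[-0.0, -0.894, 0.448], [-0.0, 0.448, 0.894], [-1.0, 0.0, -0.0]]
ft_force: [-1.2, 0.2, 0.3]
opening: 0.0703
```

```bash
cat >> h.py <<'E'
def blobs(im,cam,kind,z,P=None,mn=40):
    hsv=cv2.cvtColor(im,cv2.COLOR_RGB2HSV)
    m=cv2.inRange(hsv,(108,120,60),(130,255,255)) if kind=="blue" else cv2.inRange(hsv,(12,215,190),(20,255,255))
    m=cv2.morphologyEx(m,cv2.MORPH_OPEN,np.ones((3,3)))
    for c in cv2.findContours(m,0,1)[0]:
        if cv2.contourArea(c)<mn: continue
        W=np.array([ray(cam,p[0],z,P)[:2] for p in c],np.float32)
        (x,y),r=cv2.minEnclosingCircle(W)
        print(cam,kind,np.round(c.mean(0)[0]),"xy",round(x,4),round(y,4),"diam",round(2*r,4),"area-diam",round(2*np.sqrt(cv2.contourArea(W)/np.pi),4))
E
python3 - <<'E'
from h import *
P=vision.camera_params("wrist"); im=save("wrist","w1")
s=telemetry.read_state();print(s["time_s"],np.round(s["ee_pos"],4),np.round(P["origin"],3),np.round(P["rotation"],2).tolist())
print(np.round(s["tcp_rot"],3).tolist())
for k in("blue","amber"):
    blobs(im,"wrist",k,.015,P); blobs(save("top","t1"),"top",k,.015)
E
```

```text
2.875 [0.5151 0.3004 0.2012] [0.454 0.331 0.343] [[0.45, 0.86, 0.24], [0.89, -0.43, -0.12], [0.0, 0.27, -0.96]]
[[-0.0, -0.894, 0.448], [0.0, 0.448, 0.894], [-1.0, 0.0, -0.0]]
wrist blue [339. 163.] xy 0.52 0.3574 diam 0.0389 area-diam 0.0376
wrist blue [446. 116.] xy 0.5248 0.4546 diam 0.0563 area-diam 0.0546
top blue [415. 231.] xy 0.4786 -0.3108 diam 0.032 area-diam 0.0274
```

View pics/w1.png

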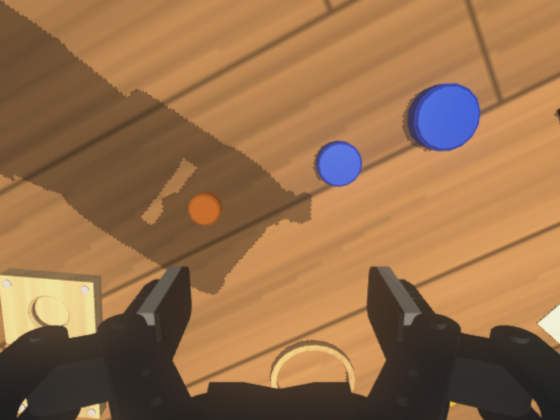

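Wrist view: the blue disc at (339,163) measures 39 mm, so it's the right one. The decoy at (446,116) measures 56 mm, amber is at (205,209) and the jig is lower left. I'm moving in above the blue disc.

>>> apply_moves --moves '[[62,[23,3.5,8.9],[0,0,0]],[62,[23,3.5,8.9],[0,0,0]],[62,[23,3.5,8.9],[0,0,0]],[62,[23,3.5,8.9],[0,0,0]],[62,[23,3.5,8.9],[0,0,0]],[62,[23,3.5,8.9],[0,0,0]],[62,[0,0,0],[0,0,0]],[62,[0,0,0],[0,0,0]]]'

```text
time_s: 3.98
ee_pos: [0.5199, 0.3582, 0.0639]
tcp_rot: [[0.001, -0.895, 0.446], [0.0, 0.446, 0.895], [-1.0, -0.0, 0.001]]
ft_force: [-0.1, -0.2, 0.8]
opening: 0.0622
```

```bash
python3 - <<'E'
from h import *
P=vision.camera_params("wrist"); im=save("wrist","w2")
s=telemetry.read_state();print(s["time_s"],np.round(s["ee_pos"],4))
hsv=cv2.cvtColor(im,cv2.COLOR_RGB2HSV)
blobs(im,"wrist","blue",.015,P)
# earlier view amber by hand
im1=cv2.imread("pics/w1.png")[:,:,::-1].copy(); print(cv2.cvtColor(im1,cv2.COLOR_RGB2HSV)[209,205])
R=np.array(s["tcp_rot"])
for X in([.520,.3574,0],): print(np.round(R.T@(np.array(X)-s["ee_pos"])*1000,1))
print(proj("wrist",s["ee_pos"],P))
for r in vision.mark_of("large_round_center","wrist")[:3]: print(r["p"],r["location"],ray("wrist",r["location"],.008,P))
E
```

```text
4.025 [0.5201 0.3581 0.0643]
wrist blue [276. 239.] xy 0.5194 0.3576 diam 0.0394 area-diam 0.038
wrist blue [450. 168.] xy 0.5252 0.4547 diam 0.0574 area-diam 0.0558
[ 13 196 196]
[64.3 -0.2 -0.8]
[277.01036422 281.67427619]
0.67 [442.0, 171.2] [0.52623269 0.45299037 0.008     ]
0.56 [278.7, 235.4] [0.51975158 0.35911441 0.008     ]
```

View pics/w2.png

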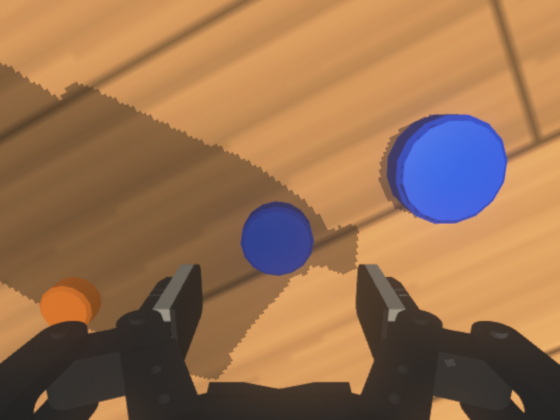

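The blue disc is centred between the fingers, at (276,239). Now to descend, grip and lift.

>>> apply_moves --moves '[[62,[16,0,0],[0,0,0]],[62,[16,0,0],[0,0,0]],[62,[14,0,0],[0,0,0]],[62,[10,0,0],[0,0,0]],[62,[0,0,0],[0,0,0]],[30,[0,0,0],[0,0,0]],[30,[0,0,0],[0,0,0]],[30,[0,0,0],[0,0,0]],[30,[0,0,0],[0,0,0]],[30,[-5,0,0],[0,0,0]],[30,[-15,0,0],[0,0,0]],[30,[-25,0,0],[0,0,0]],[30,[-25,0,0],[0,0,0]],[30,[0,0,0],[0,0,0]]]'

```text
time_s: 5.82
ee_pos: [0.5207, 0.3584, 0.0797]
tcp_rot: [[0.003, -0.895, 0.446], [0.002, 0.446, 0.895], [-1.0, -0.002, 0.003]]
ft_force: [-0.2, 0.0, -0.8]
opening: 0.0377
```

```bash
python3 - <<'E'
from h import *
P=vision.camera_params("wrist"); im=save("wrist","w3")
s=telemetry.read_state();print(s["time_s"],np.round(s["ee_pos"],4),s["opening"])
blobs(im,"wrist","blue",s["ee_pos"][2]+.007,P)
# jig pose from top: bright plywood blob
a=np.array(vision.camera("top"));h=cv2.cvtColor(a,cv2.COLOR_RGB2HSV)
print(h[190,287],h[225,290],h[200,330])
m=cv2.inRange(h,(8,30,170),(28,150,255));m[:, :240]=0;m[:,330:]=0;m[:150]=0;m[250:]=0
c=max(cv2.findContours(m,0,2)[0],key=cv2.contourArea)
W=np.array([ray("top",p[0],.016)[:2] for p in c],np.float32); print(cv2.minAreaRect(W),cv2.contourArea(c))
E
```

```text
5.875 [0.5201 0.3582 0.0783] 0.03805734301158263
wrist blue [278. 283.] xy 0.5198 0.3596 diam 0.0425 area-diam 0.0398
wrist blue [436. 162.] xy 0.5025 0.4325 diam 0.0378 area-diam 0.0367
[ 20 111 212] [ 22 106 222] [ 15 157 162]
((0.5650745034217834, 0.017001263797283173), (0.0939466804265976, 0.1649748980998993), 57.527137756347656) 2206.0
```

>>> apply_moves --moves '[[30,[-1.5,-12,-12],[0,0,0]],[30,[-1.5,-20,-20],[0,0,0]],[30,[-1.5,-21.5,-21.5],[0,0,0]],[30,[-1.5,-21.5,-21.5],[0,0,0]],[30,[-1.5,-21.5,-21.5],[0,0,0]],[30,[-1.5,-21.5,-21.5],[0,0,0]],[30,[-1.5,-21.5,-21.5],[0,0,0]],[30,[-1.5,-21.5,-21.5],[0,0,0]],[30,[-1.5,-21.5,-21.5],[0,0,0]],[30,[-1.5,-21.5,-21.5],[0,0,0]],[30,[-1.5,-21.5,-21.5],[0,0,0]],[30,[-1.5,-21.5,-21.5],[0,0,0]],[30,[-1.5,-21.5,-21.5],[0,0,0]],[30,[-1.5,-20,-20],[0,0,0]],[30,[0,0,0],[0,0,0]],[30,[0,0,0],[0,0,0]]]'

```text
time_s: 7.92
ee_pos: [0.6486, -0.0292, 0.0976]
tcp_rot: [[-0.001, -0.895, 0.447], [0.0, 0.447, 0.895], [-1.0, 0.001, -0.0]]
ft_force: [-0.5, 0.0, -0.6]
opening: 0.0382
```

```bash
python3 - <<'E'
from h import *
P=vision.camera_params("wrist"); im=save("wrist","w4")
s=telemetry.read_state();print(s["time_s"],np.round(s["ee_pos"],4),s["opening"])
blobs(im,"wrist","blue",s["ee_pos"][2]+.007,P)
for n,z in(("large_pocket",.008),("small_pocket",.008),("jig_middle",.016)):
  for r in vision.mark_of(n,"wrist")[:2]: print(n,r["p"],r["location"],np.round(ray("wrist",r["location"],z,P),4))
E
```

```text
7.975 [ 0.6487 -0.0287  0.0978] 0.038030262310790965
wrist blue [278. 285.] xy 0.6473 -0.0279 diam 0.0411 area-diam 0.0384
large_pocket 0.76 [283.8, 132.6] [ 0.6012 -0.0013  0.008 ]
jig_middle 0.88 [290.1, 52.5] [0.5634 0.0213 0.016 ]
```

View pics/w4.png

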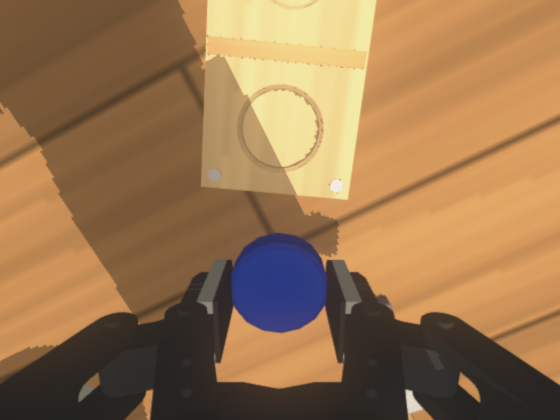

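```bash
python3 - <<'E'
from h import *
P=vision.camera_params("wrist"); s=telemetry.read_state(); R=np.array(s["tcp_rot"])
p=ray("wrist",(280,128.5),.016,P); print(p, [np.linalg.norm(ray("wrist",a,.016,P)-ray("wrist",b,.016,P)) for a,b in(((237,128),(323,128)),((280,85),(280,172)))])
m=ray("wrist",(286,53),.016,P);print("mid",m,"dist",np.linalg.norm(m-p), "yaw",np.degrees(np.arctan2(*(p-m)[1::-1])))
# corners of jig end
for c in((202,187),(347,199)): print(ray("wrist",c,.016,P))
for tgt in(p,):
  for d in((.6473,-.0279),s["ee_pos"][:2]): print(np.round(R.T@np.r_[tgt[:2]-d,.018-s["ee_pos"][2]]*1000,1))
E
```

```text
[ 0.5981331  -0.00131854  0.016     ] [np.float64(0.05025626120945312), np.float64(0.04971958479592095)]
mid [0.56295449 0.01986881 0.016     ] dist 0.041066264690136786 yaw -31.059681282615127
[ 0.60814325 -0.05938086  0.016     ]
[0.65442942 0.01673885 0.016     ]
[80.2 55.8  1.9]
[80.2 57.5  1.5]
```

The pocket's chamfer ring at (280,128) measures 50 mm (51 expected), and the copper strip is 41 mm away (42 expected). Placing the blue disc.

>>> apply_moves --moves '[[30,[0,14,0.5],[0,0,0]],[30,[0,20,0.7],[0,0,0]],[30,[5,21.5,0.6],[0,0,0]],[30,[20,0,0],[0,0,0]],[30,[20,0,0],[0,0,0]],[30,[12,0,0],[0,0,0]],[30,[8,0,0],[0,0,0]],[30,[7,0,0],[0,0,0]],[30,[4,0,0],[0,0,0]],[30,[2,0,0],[0,0,0]],[30,[0,0,0],[0,0,0]],[30,[0,0,0],[0,0,0]]]'

```text
time_s: 9.62
ee_pos: [0.6003, -0.0026, 0.0206]
tcp_rot: [[0.0, -0.895, 0.446], [0.0, 0.446, 0.895], [-1.0, -0.0, 0.0]]
ft_force: [-3.1, 0.8, 4.3]
opening: 0.0379
```

>>> apply_moves --moves '[[30,[0,1,0],[0,0,0]],[30,[0,1,0],[0,0,0]],[30,[1,0,0],[0,0,0]],[30,[1,0,0],[0,0,0]],[30,[0,0,0],[0,0,0]],[30,[0,0,0],[0,0,0]]]'

```text
time_s: 10.38
ee_pos: [0.5986, -0.0017, 0.0183]
tcp_rot: [[0.0, -0.895, 0.446], [0.0, 0.446, 0.895], [-1.0, 0.0, 0.0]]
ft_force: [0.6, 1.0, -0.7]
opening: 0.0382
```

The contact force is gone, so I'm releasing and backing up to look.

>>> apply_moves --moves '[[50,[0,0,0],[0,0,0]],[50,[0,0,0],[0,0,0]],[60,[0,0,0],[0,0,0]],[60,[-10,0,0],[0,0,0]],[60,[-25,0,0],[0,0,0]],[60,[-30,0,0],[0,0,0]],[60,[-30,0,0],[0,0,0]],[60,[0,0,0],[0,0,0]]]'

```text
time_s: 11.38
ee_pos: [0.5996, -0.0018, 0.1161]
tcp_rot: [[0.005, -0.895, 0.446], [-0.0, 0.446, 0.895], [-1.0, -0.004, 0.002]]
ft_force: [-0.0, 0.2, 0.3]
opening: 0.0596
```

```bash
python3 - <<'E'
from h import *
P=vision.camera_params("wrist"); im=save("wrist","w5")
s=telemetry.read_state();print(s["time_s"],np.round(s["ee_pos"],4),s["opening"])
blobs(im,"wrist","blue",.023,P)
for n,z in(("small_pocket",.008),("jig_middle",.016)):
  for r in vision.mark_of(n,"wrist")[:2]: print(n,r["p"],r["location"],np.round(ray("wrist",r["location"],z,P),4))
R=np.array(s["tcp_rot"]);print(np.round(R.T@(np.array([.516,.2275,.09])-s["ee_pos"])*1000,1))
E
```

```text
11.425 [ 0.5989 -0.0017  0.1146] 0.06007270910957767
wrist blue [302. 207.] xy 0.6006 0.0156 diam 0.008 area-diam 0.0048
wrist blue [272. 223.] xy 0.6006 -0.0046 diam 0.0344 area-diam 0.0268
small_pocket 0.6 [286.4, 82.4] [0.5269 0.0409 0.008 ]
jig_middle 0.92 [281.2, 148.4] [0.5615 0.02   0.016 ]
[ 24.4 176.6 168.1]
```

View pics/w5.png

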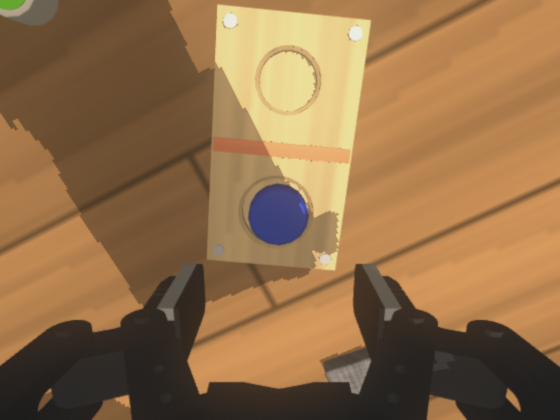

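Blue is seated, its disc at (278,214) inside the ring at (277,212). The small pocket ring is centred at (288,80). Next, the amber disc.

```bash
python3 - <<'E'
from h import *
P=vision.camera_params("wrist")
p=ray("wrist",(288,79.8),.016,P);b=ray("wrist",(277,212),.016,P); m=ray("wrist",(281.5,150),.016,P)
print(p,m,b,np.linalg.norm(p-b),np.degrees(np.arctan2(*(b-p)[1::-1])),(p+b)/2,"ring",np.linalg.norm(ray("wrist",(255,80),.016,P)-ray("wrist",(321,80),.016,P)))
E
```

```text
[0.52459414 0.04214454 0.016     ] [0.56041499 0.01999164 0.016     ] [ 0.59553986 -0.00076917  0.016     ] 0.08291490809115902 -31.168946214792847 [0.560067   0.02068769 0.016     ] ring 0.039770445832001414
```

>>> apply_moves --moves '[[60,[0,10,9],[0,0,0]],[60,[0,15,14.5],[0,0,0]],[60,[0,18,17],[0,0,0]],[60,[0,18,17],[0,0,0]],[60,[0,18,17],[0,0,0]],[60,[5,18,17],[0,0,0]],[60,[5,18,17],[0,0,0]],[60,[10,18,17],[0,0,0]],[60,[10,18,17],[0,0,0]],[60,[10,15,15],[0,0,0]],[60,[10,10.6,10.5],[0,0,0]],[60,[0,0,0],[0,0,0]],[60,[0,0,0],[0,0,0]]]'

```text
time_s: 13.15
ee_pos: [0.5157, 0.2273, 0.0635]
tcp_rot: [[0.0, -0.895, 0.446], [0.0, 0.446, 0.895], [-1.0, -0.0, 0.0]]
ft_force: [-0.2, 0.4, 0.0]
opening: 0.0599
```

```bash
sed -i 's/(12,215,190),(20,255,255)/(9,186,120),(19,255,255)/' h.py; python3 - <<'E'
from h import *
P=vision.camera_params("wrist"); im=save("wrist","w6")
s=telemetry.read_state();print(s["time_s"],np.round(s["ee_pos"],4),s["opening"])
blobs(im,"wrist","amber",.015,P,300)
R=np.array(s["tcp_rot"])
for r in vision.mark_of("small_round_center","wrist")[:3]: X=ray("wrist",r["location"],.008,P);print(r["p"],r["location"],X,np.round(R.T@(X-s["ee_pos"])*1000,1))
print("bluedisc check");blobs(np.array(vision.camera("top")),"top","blue",.023)
E
```

```text
13.2 [0.5159 0.2271 0.0636] 0.059984784961769066
wrist amber [272. 216.] xy 0.502 0.2311 diam 0.0311 area-diam 0.0295
0.59 [269.2, 215.3] [0.50259933 0.22883066 0.008     ] [55.6 12.7 -4.4]
bluedisc check
top blue [413. 232.] xy 0.4788 -0.3042 diam 0.0393 area-diam 0.0291
top blue [117. 220.] xy 0.525 0.4477 diam 0.0573 area-diam 0.0529
top blue [294. 186.] xy 0.6007 -0.0045 diam 0.0371 area-diam 0.0343
```

Amber measures 31 mm at (0.502, 0.231). Grasping it.

>>> apply_moves --moves '[[60,[0,14,-2.8],[0,0,0]],[60,[16,0,0],[0,0,0]],[60,[16,0,0],[0,0,0]],[60,[14,0,0],[0,0,0]],[60,[9.5,0,0],[0,0,0]],[60,[0,0,0],[0,0,0]],[20,[0,0,0],[0,0,0]],[20,[0,0,0],[0,0,0]],[20,[0,0,0],[0,0,0]],[20,[0,0,0],[0,0,0]],[20,[0,0,0],[0,0,0]],[20,[-5,0,0],[0,0,0]],[20,[-15,0,0],[0,0,0]],[20,[-25,0,0],[0,0,0]],[20,[-25,0,0],[0,0,0]],[20,[-20,0,0],[0,0,0]],[20,[0,0,0],[0,0,0]],[20,[0,0,0],[0,0,0]]]'

```text
time_s: 15.55
ee_pos: [0.5015, 0.2312, 0.0976]
tcp_rot: [[-0.0, -0.895, 0.446], [-0.0, 0.446, 0.895], [-1.0, 0.0, -0.0]]
ft_force: [-0.3, 0.3, -0.3]
opening: 0.028
```

```bash
python3 - <<'E'
from h import *
P=vision.camera_params("wrist"); im=save("wrist","w7")
s=telemetry.read_state();print(s["time_s"],np.round(s["ee_pos"],4),s["opening"])
blobs(im,"wrist","amber",s["ee_pos"][2]+.007,P,300)
R=np.array(s["tcp_rot"]); X=np.array([.5246+.055*.895,.0421-.055*.446,.098]);print(X,np.round(R.T@(X-s["ee_pos"])*1000,1))
E
```

```text
15.6 [0.5015 0.2311 0.0972] 0.027866505646240214
wrist amber [279. 284.] xy 0.5005 0.2324 diam 0.033 area-diam 0.0304
[0.573825 0.01757  0.098   ] [  -0.8 -160.1 -158.8]
```

>>> apply_moves --moves '[[20,[0,-10,-10],[0,0,0]],[20,[0,-17,-17],[0,0,0]],[20,[0,-20,-20],[0,0,0]],[20,[0,-20,-20],[0,0,0]],[20,[0,-20,-20],[0,0,0]],[20,[0,-20,-20],[0,0,0]],[20,[0,-20,-20],[0,0,0]],[20,[0,-17,-17],[0,0,0]],[20,[0,-10,-10],[0,0,0]],[20,[0,-6,-4.8],[0,0,0]],[20,[0,0,0],[0,0,0]],[20,[0,0,0],[0,0,0]]]'

```text
time_s: 17.1
ee_pos: [0.5738, 0.0183, 0.0978]
tcp_rot: [[-0.0, -0.895, 0.446], [0.0, 0.446, 0.895], [-1.0, 0.0, 0.0]]
ft_force: [-0.6, 0.6, 0.3]
opening: 0.0282
```

```bash
python3 - <<'E'
from h import *
P=vision.camera_params("wrist"); im=save("wrist","w8")
s=telemetry.read_state();print(s["time_s"],np.round(s["ee_pos"],4),s["opening"])
blobs(im,"wrist","amber",s["ee_pos"][2]+.007,P,300)
for r in vision.mark_of("small_pocket","wrist")[:2]: print(r["p"],r["location"],np.round(ray("wrist",r["location"],.008,P),4))
cv2.imwrite("pics/w8c.png",cv2.resize(im[:,:,::-1][40:250,150:410],None,fx=2.5,fy=2.5))
E
```

```text
17.15 [0.5739 0.0183 0.0978] 0.028045100933659105
wrist amber [279. 287.] xy 0.574 0.019 diam 0.0296 area-diam 0.0284
0.89 [280.1, 138.1] [0.5285 0.0426 0.008 ]
```

View pics/w8c.png

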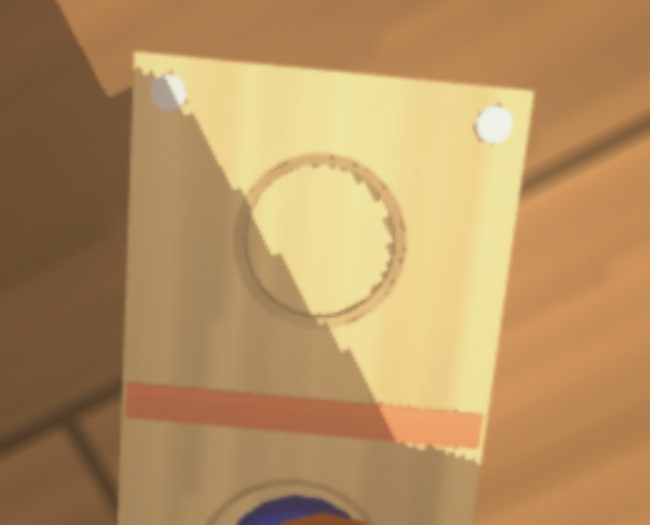

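```bash
python3 - <<'E'
from h import *
P=vision.camera_params("wrist"); s=telemetry.read_state(); R=np.array(s["tcp_rot"])
p=ray("wrist",(278,136),.016,P); print(p,np.round(R.T@(np.r_[p[:2],.018]-s["ee_pos"])*1000,1))
E
```

```text
[0.52637221 0.04231498 0.016     ] [79.8 53.2  0.3]
```

The ring centre agrees with the seated blue disc plus 84 mm to within 1 mm. Placing amber.

>>> apply_moves --moves '[[20,[0,14,0],[0,0,0]],[20,[0,20,0],[0,0,0]],[20,[5,19,0],[0,0,0]],[20,[20,0,0],[0,0,0]],[20,[20,0,0],[0,0,0]],[20,[12,0,0],[0,0,0]],[20,[8,0,0],[0,0,0]],[20,[7,0,0],[0,0,0]],[20,[4,0,0],[0,0,0]],[20,[3,0,0],[0,0,0]],[20,[0,0,0],[0,0,0]],[20,[0,0,0],[0,0,0]]]'

```text
time_s: 18.7
ee_pos: [0.5268, 0.0414, 0.019]
tcp_rot: [[0.0, -0.895, 0.446], [0.0, 0.446, 0.895], [-1.0, -0.0, 0.0]]
ft_force: [-0.1, 0.4, 0.5]
opening: 0.0279
```

No contact force. Lowering 1 mm, releasing, rising and looking.

>>> apply_moves --moves '[[20,[1,0,0],[0,0,0]],[20,[0,0,0],[0,0,0]],[40,[0,0,0],[0,0,0]],[40,[0,0,0],[0,0,0]],[50,[0,0,0],[0,0,0]],[50,[-10,0,0],[0,0,0]],[60,[-30,0,0],[0,0,0]],[60,[-40,0,0],[0,0,0]],[60,[-20,-10,0],[0,0,0]],[60,[0,-20,0],[0,0,0]],[60,[0,-30,0],[0,0,0]],[60,[0,-20,0],[0,0,0]],[60,[0,0,0],[0,0,0]]]'

```text
time_s: 20.32
ee_pos: [0.5988, 0.0051, 0.1182]
tcp_rot: [[0.001, -0.894, 0.447], [-0.0, 0.447, 0.894], [-1.0, -0.001, 0.0]]
ft_force: [0.3, -0.3, 1.0]
opening: 0.0604
```

```bash
python3 - <<'E'
from h import *
P=vision.camera_params("wrist"); im=save("wrist","w9")
s=telemetry.read_state();print(s["time_s"],np.round(s["ee_pos"],4),np.round(s["q"],3))
for n,z in(("large_round_center",.016),("large_pocket",.008),("small_round_center",.016),("small_pocket",.008),("jig_middle",.016)):
  for r in vision.mark_of(n,"wrist")[:2]: print(n,r["p"],r["location"],np.round(ray("wrist",r["location"],z,P),4))
# iron: handle top circle in top view, z=.21 ; scene bbox
for c in("top","scene"):
  a=save(c,c+"9")
  for r in vision.recognise("iron",c)[:2]: print(c,"iron",r)
  for r in vision.mark_of("iron_grip",c)[:2]: print(c,"grip",r["p"],r["location"],np.round(ray(c,r["location"],.17),4))
  for r in vision.mark_of("stand",c)[:2]: print(c,"stand",r["p"],np.round(ray(c,r["location"],0),4))
A=cv2.resize(im[:,:,::-1],(420,315)); t=cv2.imread("pics/top9.png")[190:280,350:450];sc=cv2.imread("pics/scene9.png")[80:180,190:300]
cv2.imwrite("pics/m9.png",np.vstack([np.hstack([A,np.zeros((315,380,3),np.uint8)]),np.hstack([cv2.resize(t,(317,285)),cv2.resize(sc,(313,285)),np.zeros((285,170,3),np.uint8)])]))
E
```

```text
20.375 [0.5979 0.0056 0.118 ] [-0.101  0.585  1.739  0.     0.817 -1.209]
large_round_center 0.56 [270.9, 219.7] [ 0.6005 -0.0008  0.016 ]
small_round_center 0.86 [277.1, 93.6] [0.5293 0.0396 0.016 ]
top iron {'bbox': [394.9, 222.7, 421.1, 238.1], 'p': 0.65}
top grip 0.85 [409.6, 233.7] [ 0.4706 -0.2554  0.17  ]
top stand 0.69 [ 0.2929 -0.3047  0.    ]
top stand 0.65 [ 0.4813 -0.2571  0.    ]
scene grip 0.53 [277.9, 222.0] [0.5828 0.1205 0.17  ]
scene stand 0.53 [ 0.5855 -0.0029  0.    ]
```

View pics/m9.png

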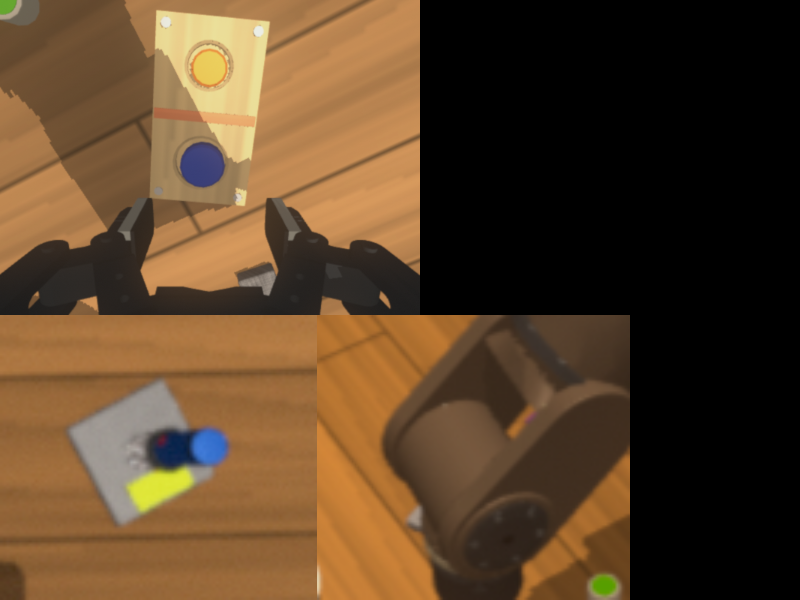

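Both rounds look seated: amber at about (209,68) and blue at (202,163) in the upper panel. The top crop shows the iron's handle end at about (416,232) in the full image. Next I'll get the stand and iron position and check that the tilted pose is reachable.

```bash
python3 - <<'E'
from h import *
from scipy.spatial.transform import Rotation as Ro
from scipy.optimize import least_squares
print("handle top",ray("top",(416,231.7),.21),"base",ray("top",(394.3,232.9),.012))
M=np.array([[0,0,-1],[0,1,0],[1,0,0]],float)
def fk(q,h,L1=.514,L2=.431):
    L3=h+.024
    A=Ro.from_euler('ZY',[q[0],q[1]]);B=Ro.from_euler('ZY',[q[0],q[1]+q[2]])
    R=B*Ro.from_euler('ZYZ',[q[3],q[4],q[5]])
    p=np.array([0,0,h])+A.apply([0,0,L1])+B.apply([0,0,L2])+R.apply([0,0,L3]); return p,R.as_matrix()@M
print(fk(telemetry.read_state()["q"],.38)[0])
z0=63.5
lo=[-3.1,-.84,.05,-1.13,.06,-2.69];hi=[3.1,2.19,2.79,4.28,2.93,2.69]
for h in(.3,.38):
 for th in(0,20,40):
  t=np.radians(th); c,s=np.cos(np.radians(z0)),np.sin(np.radians(z0))
  x=np.array([c*np.sin(t),s*np.sin(t),-np.cos(t)]);y=np.array([-s,c,0]);Rt=np.c_[x,y,np.cross(x,y)]
  for P in([.475,-.255,.26],np.array([.5625,.0205,.046])-.131*x):
    f=lambda q:np.r_[fk(q,h)[0]-P,.3*(fk(q,h)[1]-Rt).ravel()]
    r=least_squares(f,[-.4,.5,1.7,.3,.9,-1.5],bounds=(lo,hi));print(h,th,np.round(P,3),np.round(r.x,2),"err",round(np.linalg.norm(r.fun),4))
E
```

```text
handle top [ 0.47421707 -0.2587428   0.21      ] base [ 0.47531177 -0.25892863  0.012     ]
[ 0.59536361 -0.06027486  0.10936874]
0.3 0 [ 0.475 -0.255  0.26 ] [-0.49  0.32  1.75 -0.    1.08 -1.6 ] err 0.0
0.3 0 [0.562 0.02  0.177] [ 0.04  0.45  1.78 -0.    0.91 -1.07] err 0.0
0.3 20 [ 0.475 -0.255  0.26 ] [-0.69  0.36  1.74  0.37  1.15 -1.97] err 0.0
0.3 20 [ 0.543 -0.02   0.169] [-0.24  0.4   1.95  0.49  0.78 -1.7 ] err 0.0
0.3 40 [ 0.475 -0.255  0.26 ] [-0.86  0.47  1.72  0.66  1.33 -2.25] err 0.0
0.3 40 [ 0.525 -0.055  0.146] [-0.51  0.51  2.03  0.95  0.91 -2.34] err 0.0
0.38 0 [ 0.475 -0.255  0.26 ] [-0.49  0.32  1.75 -0.    1.08 -1.6 ] err 0.0
0.38 0 [0.562 0.02  0.177] [ 0.04  0.45  1.78 -0.    0.91 -1.07] err 0.0
0.38 20 [ 0.475 -0.255  0.26 ] [-0.74  0.38  1.73  0.37  1.16 -2.02] err 0.0
0.38 20 [ 0.543 -0.02   0.169] [-0.29  0.4   1.96  0.5   0.78 -1.75] err 0.0
0.38 40 [ 0.475 -0.255  0.26 ] [-0.94  0.53  1.68  0.63  1.35 -2.32] err 0.0
0.38 40 [ 0.525 -0.055  0.146] [-0.61  0.55  2.02  0.91  0.94 -2.42] err 0.0
```

The handle top and base centre agree: the iron is upright at (0.475, −0.259). I'll turn the gripper 90° while rising so the wrist stays mid-range, then go above the iron.

>>> apply_moves --moves '[[75,[-14,0,0],[10,0,0]],[75,[-14,0,0],[10,0,0]],[75,[-14,0,0],[10,0,0]],[75,[-14,0,0],[10,0,0]],[75,[-14,0,0],[10,0,0]],[75,[-14,0,0],[10,0,0]],[75,[-14,0,0],[10,0,0]],[75,[-14,0,0],[10,0,0]],[75,[-14,0,0],[10,0,0]],[75,[0,0,0],[0,0,0]]]'

```text
time_s: 22.28
ee_pos: [0.5985, 0.0056, 0.2446]
tcp_rot: [[0.002, 0.445, 0.895], [-0.0, 0.895, -0.445], [-1.0, 0.001, 0.002]]
ft_force: [0.6, 0.7, -0.1]
opening: 0.075
```

>>> apply_moves --moves '[[75,[0,-12,0.5],[0,0,0]],[75,[0,-20,0.5],[0,0,0]],[75,[0,-24,0.6],[0,0,0]],[75,[0,-24,0.6],[0,0,0]],[75,[0,-24,0.6],[0,0,0]],[75,[0,-24,0.6],[0,0,0]],[75,[0,-24,0.6],[0,0,0]],[75,[0,-24,0.6],[0,0,0]],[75,[0,-24,0.6],[0,0,0]],[75,[0,-24,0.6],[0,0,0]],[75,[0,-24,0.6],[0,0,0]],[75,[0,-24,0.6],[0,0,0]],[75,[0,-19,0.5],[0,0,0]],[75,[0,0,0],[0,0,0]],[75,[0,0,0],[0,0,0]]]'

```text
time_s: 24.15
ee_pos: [0.4749, -0.2579, 0.2437]
tcp_rot: [[-0.0, 0.446, 0.895], [0.0, 0.895, -0.446], [-1.0, 0.0, -0.0]]
ft_force: [0.4, 0.6, -1.0]
opening: 0.0749
```

```bash
python3 - <<'E'
from h import *
P=vision.camera_params("wrist"); im=save("wrist","w10")
s=telemetry.read_state();print(s["time_s"],np.round(s["ee_pos"],4),np.round(s["q"],2));R=np.array(s["tcp_rot"]);print(R.round(3).tolist())
blobs(im,"wrist","blue",.21,P,200)
print(proj("wrist",[.4748,-.2588,.21],P),proj("wrist",[.4748,-.2588,.17],P),np.round(R.T@(np.array([.4748,-.2588,.151])-s["ee_pos"])*1000,1))
E
```

```text
24.2 [ 0.4751 -0.2577  0.2437] [-0.62  0.36  1.75  0.    1.03 -0.16]
[[-0.0, 0.446, 0.895], [0.0, 0.895, -0.446], [-1.0, 0.0, -0.0]]
wrist blue [277. 245.] xy 0.4751 -0.2543 diam 0.0249 area-diam 0.024
[280.59921251 252.8249593 ] [280.26873173 228.27446085] [92.7 -1.1  0.3]
```

View pics/w10.png

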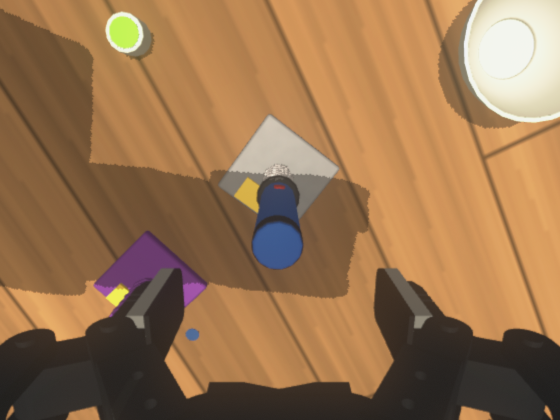

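The handle end at (277,245) is centred between the fingers. Descend, grip and draw straight up.

>>> apply_moves --moves '[[75,[12,1,0],[0,0,0]],[75,[18,0,0],[0,0,0]],[75,[18,0,0],[0,0,0]],[75,[18,0,0],[0,0,0]],[75,[16,0,0],[0,0,0]],[75,[10,0,0],[0,0,0]],[75,[0,0,0],[0,0,0]],[10,[0,0,0],[0,0,0]],[10,[0,0,0],[0,0,0]],[10,[0,0,0],[0,0,0]],[10,[0,0,0],[0,0,0]],[10,[0,0,0],[0,0,0]],[10,[0,0,0],[0,0,0]]]' --newtons 60

```text
time_s: 25.82
ee_pos: [0.4755, -0.2573, 0.1523]
tcp_rot: [[0.001, 0.446, 0.895], [-0.0, 0.895, -0.446], [-1.0, -0.0, 0.001]]
ft_force: [-1.6, 0.0, 5.5]
opening: 0.0247
```

>>> apply_moves --moves '[[10,[-3,0,0],[0,0,0]],[10,[-8,0,0],[0,0,0]],[10,[-12,0,0],[0,0,0]],[10,[-16,0,0],[0,0,0]],[10,[-16,0,0],[0,0,0]],[10,[-16,0,0],[0,0,0]],[10,[-16,0,0],[0,0,0]],[10,[-16,0,0],[0,0,0]],[10,[-12,0,0],[0,0,0]],[10,[-5,0,0],[0,0,0]],[10,[0,0,0],[0,0,0]],[10,[0,0,0],[0,0,0]]]'

```text
time_s: 27.32
ee_pos: [0.4753, -0.2571, 0.2713]
tcp_rot: [[-0.001, 0.446, 0.895], [0.001, 0.895, -0.446], [-1.0, 0.0, -0.001]]
ft_force: [0.1, 0.5, -1.2]
opening: 0.0247
```

```bash
python3 - <<'E'
from h import *
s=telemetry.read_state();print(s["time_s"],np.round(s["ee_pos"],4),s["opening"],s["ft_force"])
P=vision.camera_params("wrist");im=save("wrist","w11");b=save("scene","s11")
e=np.array(s["ee_pos"])
for c in("top","scene"):
  if c=="top":save(c,"t11")
  for n in("iron","iron_grip"):
    for r in vision.mark_of(n,c)[:2]: print(c,n,round(r["p"],2),np.round(r["location"]),"exp",np.round(proj(c,e+[0,0,-.131 if n=="iron" else .019])))
t=cv2.imread("pics/t11.png")[170:290,340:460]
cv2.imwrite("pics/m11.png",np.hstack([cv2.resize(im[:,:,::-1],(400,300)),cv2.resize(b[:,:,::-1],(400,300))]))
E
```

```text
27.325 [ 0.4753 -0.2571  0.2713] 0.024697161972846684 [ 0.13235394  0.45135858 -1.22364201]
top iron 0.52 [295. 188.] exp [407. 232.]
top iron 0.48 [406. 229.] exp [407. 232.]
top iron_grip 0.61 [424. 230.] exp [426. 230.]
scene iron 0.85 [237. 116.] exp [238. 117.]
scene iron 0.3 [257. 320.] exp [238. 117.]
scene iron_grip 0.78 [237.  78.] exp [234.  77.]
```

View pics/m11.png

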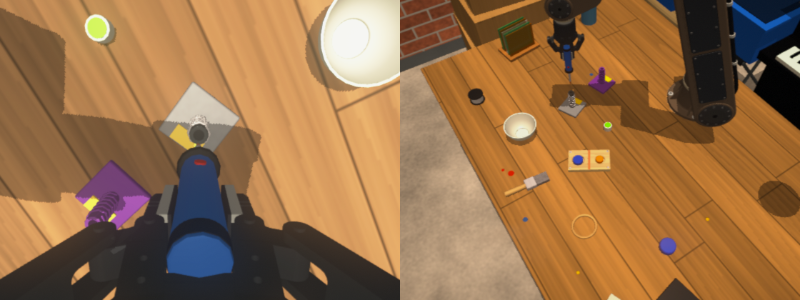

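The iron is clear of the tube and held, and the network marks match the expected tip and grip within a few pixels. Moving over towards the jig and tilting 40°.

>>> apply_moves --moves '[[10,[0,8,-2],[0,0,0]],[10,[0,15,-3.4],[0,0,0]],[10,[0,20,-4.5],[0,0,0]],[10,[0,20,-4.5],[0,0,0]],[10,[0,20,-4.5],[0,0,0]],[10,[0,20,-4.5],[0,0,0]],[10,[0,20,-4.5],[0,0,0]],[10,[0,20,-4.5],[0,0,0]],[10,[0,20,-4.5],[0,0,0]],[10,[0,20,-4.5],[0,0,0]],[10,[0,14,-3],[0,0,0]],[10,[0,6,-1],[0,0,0]],[10,[0,0,0],[0,0,0]]]'

```text
time_s: 29.3
ee_pos: [0.5255, -0.055, 0.2718]
tcp_rot: [[0.0, 0.446, 0.895], [-0.0, 0.895, -0.446], [-1.0, 0.0, 0.0]]
ft_force: [-0.3, 0.2, -1.8]
opening: 0.0248
```

>>> apply_moves --moves '[[10,[0,0,0],[0,0,2]],[10,[0,0,0],[0,0,4]],[10,[0,0,0],[0,0,5]],[10,[0,0,0],[0,0,5]],[10,[0,0,0],[0,0,5]],[10,[0,0,0],[0,0,5]],[10,[0,0,0],[0,0,5]],[10,[0,0,0],[0,0,5]],[10,[0,0,0],[0,0,4]],[10,[0,0,0],[0,0,0]],[10,[0,0,0],[0,0,0]]]'

```text
time_s: 30.68
ee_pos: [0.5255, -0.0557, 0.2719]
tcp_rot: [[0.287, 0.343, 0.895], [0.574, 0.686, -0.447], [-0.767, 0.642, 0.0]]
ft_force: [0.3, -0.0, -1.0]
opening: 0.0249
```

```bash
cat > chk.py <<'E'
from h import *
import sys
s=telemetry.read_state();print(s["time_s"],np.round(s["ee_pos"],4),s["opening"],np.round(s["q"],2),np.round(s["ft_force"],1))
R=np.array(s["tcp_rot"]);e=np.array(s["ee_pos"]);tip=e+.131*R[:,0];mid=np.array([.5627,.0199,.016])
print("tip",np.round(tip,4),"tilt",np.degrees(np.arccos(-R[2,0])),"need tool mm",np.round(R.T@(mid+[0,0,.031]-tip)*1000,1))
for c in("top","scene"):
  save(c,c+sys.argv[1])
  for n,X in(("iron",tip),("iron_grip",e-.019*R[:,0])):
    for r in vision.mark_of(n,c)[:2]: print(c,n,round(r["p"],2),np.round(r["location"]),"exp",np.round(proj(c,X)))
E
python3 chk.py 12
```

```text
30.675 [ 0.5255 -0.0557  0.2719] 0.02490008804580307 [-0.55  0.33  1.89  0.78  1.14 -0.51] [ 0.3 -0.  -1. ]
tip [0.5631 0.0195 0.1714] tilt 39.91012834331421 need tool mm [ 95.5 -79.7  -0.6]
top iron 0.55 [287. 192.] exp [287. 196.]
top iron 0.27 [382. 138.] exp [287. 196.]
top iron_grip 0.88 [333. 210.] exp [332. 211.]
scene iron 0.94 [263. 188.] exp [263. 190.]
scene iron 0.19 [290. 183.] exp [263. 190.]
scene iron_grip 0.57 [257. 132.] exp [258. 130.]
```

Tip and tilt match the model. Lowering to about 3 cm above the jig.

>>> apply_moves --moves '[[10,[6,-5,0],[0,0,0]],[10,[11,-9,0],[0,0,0]],[10,[14,-12,0],[0,0,0]],[10,[14,-12,0],[0,0,0]],[10,[14,-12,0],[0,0,0]],[10,[14,-12,0],[0,0,0]],[10,[11,-9,0],[0,0,0]],[10,[7,-5,0],[0,0,0]],[10,[3.5,-3,0],[0,0,0]],[10,[0,0,0],[0,0,0]],[10,[0,0,0],[0,0,0]],[10,[0,0,0],[0,0,0]]]'

```text
time_s: 32.48
ee_pos: [0.5257, -0.0551, 0.149]
tcp_rot: [[0.287, 0.342, 0.895], [0.575, 0.686, -0.446], [-0.766, 0.643, 0.001]]
ft_force: [-0.2, 0.5, -1.5]
opening: 0.0248
```

```bash
python3 chk.py 13; python3 - <<'E'
import cv2,numpy as np
t=cv2.imread("pics/top13.png")[140:260,230:390];s=cv2.imread("pics/scene13.png")[120:270,180:380]
cv2.imwrite("pics/m13.png",np.hstack([cv2.resize(t,(400,300)),cv2.resize(s,(400,300))]))
E
```

```text
32.475 [ 0.5257 -0.0551  0.149 ] 0.024756710449214916 [-0.55  0.52  2.01  0.92  0.93 -0.78] [-0.2  0.5 -1.5]
tip [0.5633 0.0202 0.0486] tilt 40.0051727787351 need tool mm [ 0.9 -1.5 -0.4]
top iron 0.82 [286. 197.] exp [285. 200.]
top iron 0.56 [292. 186.] exp [285. 200.]
top iron_grip 0.97 [325. 213.] exp [325. 214.]
top iron_grip 0.29 [277. 214.] exp [325. 214.]
scene iron 0.77 [266. 218.] exp [264. 217.]
scene iron_grip 0.61 [259. 161.] exp [259. 162.]
scene iron_grip 0.52 [279. 225.] exp [259. 162.]
```

View pics/m13.png

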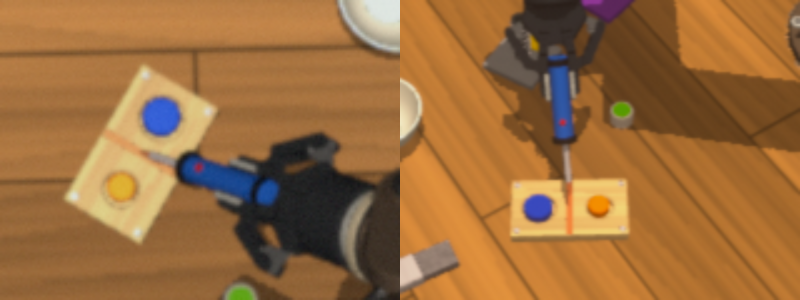

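Both panels show the slanted iron with its tip over the copper strip and both discs in their pockets. It's steady, so I'm handing in.

```bash
python3 -c "
from cell import job;print(job.finish_job())"
```

```text
the job is handed in; nothing more can be done
None
```

I set both glass rounds down in their pockets, drew the iron straight up out of the grey stand, and handed the job in at 32.5 s (67 s limit) still holding it. The hand-in gave no verdict.

- **Rounds:** The 40 mm blue disc (measured 39 mm; I left the 56 mm look-alike alone) and the amber disc both sit inside their pocket rings in the last pictures. The first blue lowering touched the pocket rim at about 5 N. I shifted it 2 mm, the force went away, and I let it go about 2 mm above the pocket floor. Amber went in without contact.
- **Iron at the end:** It is tilted 40° with the tip lowest. By the gripper's position, assuming it is held 150 mm from the tip, the tip is about 33 mm above the jig's top and within 1 mm of its middle, seen from above. The networks' best marks for the tip and grip agree with this to about 3 pixels. Wrist force was near zero, and the finger opening held at 25 mm on the 26 mm handle.
- **Disagreements:**
  - Estimates of the amber disc's position before grasping differed by up to about 15 mm; I used the close-up one.
  - Estimates of the iron's position differed by about 4 mm; I used a value between them.
  - I did not measure the flux pot, hoop, brush and bowl again at the end. No unplanned contact forces showed in the readings.

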